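Prop up the spice chest on a flat blade

TASK

Water from the grinding slab keeps wetting the ledge, so the front of the little upright spice chest has to stand on the flat wooden blade. Tip the chest back on its rear bottom edge until it leans on the sloping back rest and let go of it there, then slide the blade, straight and centred, in under its front until it stops against the chest's rear foot. Then bring the chest forward again and let its front down gently onto the blade, never letting the chest fall freely nor lifting its rear edge off the ledge; leave the other things on the ledge alone.

Things in the scene. Friction and masses are not known exactly. Their poses are not given: they have to be found in the camera images.
- rest: Fixed sloping wooden back rest: board 160 mm wide, 120 mm long, its flat face leaning 34 degrees (0.593 rad) back from vertical. Origin: middle of the line where the face meets the ledge (z 0). x is level and points backwards, the way the chest is tipped (roughly to the robot's right); y along the board; z up.
- chest: Loose upright dark teak chest, 80 deep (x), 120 wide (y), 150 mm high, 0.5 to 0.95 kg, carrying bar on top. Origin: centre of underside; x to its back, z to its top. Starts upright, its back 0 to 5 mm before the rest's foot. It balances on its rear edge at about 27 degrees; beyond that it leans on the rest and stays; short of it, it falls forward unless held back.
- chest_heel (a point): Middle of the chest's rear bottom edge, on which it tips (40 mm behind the chest's origin); axes as the chest's. While it leans on the rest its front edge is about 45 mm above the ledge; with the front let down on the blade slid home, the chest leans back about 0.15 rad.
- chest_foot (a point): Middle of the lower front edge of the chest's rear foot, 30 mm behind the chest's origin; axes as the chest's. The chest stands on two cross feet over its full width, each 10 mm deep and 14 mm high, flush with front and back; between them the underside is hollow. Upright, the front foot leaves no gap. With the chest leaning back, the blade's tip stops against this edge (5.6 mm up).
- chest_bar (a point): Centre of the chest's carrying bar: round, diameter 20 mm, along the chest's y, 188 mm above its underside, midway front to back. A post at each end (88 mm free between the posts), 28 mm free under the bar. Axes as the chest's. Fingers can straddle it from above, one in front, one behind.
- blade_grip (a point): Centre of the blade's upright grip: slab 20 mm thick (along the blade), 60 mm wide, from 12 to 62 mm above the blade's underside; this point 37 mm above the underside, 125 mm behind the tip. x points to the tip, z up. The blade is a loose flat board 150 x 70 x 12 mm, 0.16 kg, lying on the ledge before the chest's front, tip roughly towards it.
- blade_tip (a point): Middle of the blade's square tip end, 6 mm above its underside; x along the blade, out of the tip; z up.
- roller_center (a point): Bystander: centre of the black granite roller, diameter 60, 240 mm long, lying on the 360 x 220 x 60 mm black granite slab at the robot's left.
- tumbler: Bystander: stainless tumbler, diameter 68, 100 mm high; origin at its underside. It stands with the jar and the bowl in a row on the far side of the chest and blade.
- jar: Bystander: white ceramic jar with lid, diameter 84, 120 mm high; origin at its underside.
- bowl: Bystander: dark coconut-shell bowl, diameter 84, 45 mm high; origin at its underside.
- scoop_center (a point): Bystander: green plastic scoop, box 75 x 60 x 35 mm with an 80 mm handle, lying between the robot and the blade; the point is the centre of its box.
There are look-alikes about, which are no part of the job. Leave any pink look-alike of the part that bears blade_grip alone.

How it is judged:
By the outcome, as a careful person would: the job done as asked, in the order asked, and still so for the second after the job is handed in, with the robot touching nothing.
It also fails if it takes over 72 s, if anything falls off the work surface, if the arm or the gripper's body presses on something with over 40 N, if the wrist force passes 120 N, or if a joint passes its speed limit or range.

ROBOT

A 6-joint arm with a two-finger parallel gripper is mounted at the origin on the work surface. World frame = base frame: x ahead of the robot, y to its left, z up, the work surface at z = 0. Lengths are in m, angles in rad, forces in N, time in s.
With the tool pointing down it reaches from about 0.35 to 0.775 m from the base axis. Payload 5.5 kg.
Tool frame: the origin (TCP) lies at the very end of the fingers, on their centre line; the grasp point (between the pads) lies 19 mm behind it; z points along the fingers, y is the direction in which the jaws open and shut (so a half turn about z gives the same grasp; the last joint's range is limited). The gripper opens to 85 mm and grips with 20 to 120 N. Pads are 22 mm wide; open, the fingers measure 114 mm over their backs; the gripper's body (76 mm by 85 mm) begins 54 mm behind the grasp point. The pads swing forward as they close: fully open they stand 13 mm farther back than shut.
Start: joints at [-1.452, 0.313, 0.046, 1.304, 0, 1.431], TCP at [0.147, -0.556, 0.231] pointing down, gripper open.
Joint ranges: [-2.76, 2.76], [-0.86, 1.69], [-1.03, 1.26], [-2.2, 2.34], [-1.47, 1.5], [-3.14, 3.14]. Speed limits (rad/s): [2.57, 2.57, 3.14, 3.14, 3.14, 3.14].

INTERFACE

Orientations are given as a unit quaternion [w, x, y, z].
In Python, from workcell import get_state, read_camera, hand_in, find_in, silhouettes gives the robot as it stands. The module is installed in compiled form; this text tells all that it offers.
- The arm moves only by the tool send_rows, never from a script. Its argument "deltas" is a list that holds one entry, the list of rows, each a list of 6 numbers: the shift along the world's x, y, z in cm, then the turn, a rotation vector about the world's x, y, z in degrees. In form: [[[dx, dy, dz, wx, wy, wz], ...]]. A call has 1 to 12 rows; each row is the pose to reach, as a shift and turn from the pose commanded when the call began; what a row does not reach only later rows make up. A row lasts 1/10 s, in which the tool goes at most 50 mm and 8.59 degrees, less where a joint would pass 70% of its speed; a pose out of reach is approached as far as the arm can. A call with a gripper value outside its range is refused whole. "jaw" is the opening, from -1 (shut) to 1 (fully open), so that 0 is half open, set as the call begins (left out, the last holds). The fingers move at their own pace and stop on an object; "force" is the grip in N (left out, the last holds). Time passes only in rows, so rows that repeat a pose let the fingers close. It gives the time, the measured TCP pose, the force and the opening at its end, in the units of the state.
- get_state(): the state, without advancing time (a new reading comes with each control period).
- read_camera(name): name is "side" or "top" or "wrist"; returns a dict with "img" (480x640x3 uint8, red, green, blue), "z_map" (480x640 float32, m along the optical axis (not along the pixel's ray), 0 where there is no reading), "vfov" (degrees; the focal length in pixels is half the picture's height over the tangent of half this angle, whatever the lens; pixels are square), "cx", "cy" (the principal point, pixels), "k1" (the pictures are not rectified: a ray, as slopes to the right and down, at radius r is drawn at 1 + k1 r^2 times it, then the intrinsics apply), "R" (3x3) and "t" (3): a world point X has camera coordinates R X + t; the wrist camera has in their place "hand_eye" (4x4, takes a point from camera to tool coordinates, whose origin is the TCP and whose axes are the flange's). Camera axes: x right, y down, z forward; pixel columns grow to the right and rows downward; lengths in m; the calibration is good to about 2 mm. A picture is of the moment at which its call begins: read the wrist's pose just before it.
- hand_in(): hands the job in, once; it reports no verdict.
Trained networks look in a picture, given as the dict that the camera call returned (one of the last four; its "shot" number tells which), for a name from the list of things; names that differ only in an ending like _2 or _b are one class to them, and where a whole thing is asked for, a point or a joint stands for the part that bears it (a point fixed in the world has none). Each returns a list of dicts, best first, with "conf" (0 to 1); they miss things now and then, are a little off and sometimes report something else, mostly with a low value. They report only what shows in the picture. A call takes as long as a camera call. They do not tell look-alikes from the thing itself.
- find_in(picture, thing): "box" ([centre column, centre row, width, height] in pixels, round what is visible of it).
- silhouettes(picture, thing): "mask" (480x640 bool, what is visible of it) and "box" ([centre column, centre row, width, height] in pixels, round what is visible of it).
The state is a dict: "clock": time; "joint_pos": joint angles; "qvel": joint speeds; "tau": joint torques, N m; "tcp_pos": TCP position; "orientation": TCP orientation; "wrist_force": force on the tool from outside, world axes, zero at the start; "ft_torque": the same for the moment, N m; "finger_gap": finger opening in m.
Only numpy, scipy, OpenCV 4.12 (cv2) and the standard library are available. Lean on these libraries where they do the work, as an engineer would, in place of code of your own. Each camera call takes 0.05 s, during which the arm holds its last target.

## Working session

There is one attempt and no reset: what is moved stays moved. The work goes in short steps, Python scripts to look and compute and a tool call to move; the robot and the scene stay as the last step left them, time stands still between calls to the robot, and variables do not carry over. Pictures are saved under pics/ and viewed, and the job is handed in when it is done.

Besides the shell and the picture viewer there is one more tool, called after "Call:" as a command line: name --argument value ..., lists and objects as JSON in quotes. send_rows: Moves the arm, as the interface text tells. Its arguments: {"type":"object","properties":{"deltas":{"type":"array","items":{"type":"array","items":{"type":"array","items":{"type":"number"}}}},"jaw":{"type":"number"},"force":{"type":"number"}},"required":["deltas"]}

```bash
mkdir -p pics; cat > h.py <<'E'
import numpy as np, cv2
from workcell import get_state, read_camera, hand_in, find_in, silhouettes
def save(p,n): cv2.imwrite(f'pics/{n}.png',p['img'][:,:,::-1])
def f(p): return 240/np.tan(np.radians(p['vfov'])/2)
def undist(p,uv):
    uv=np.atleast_2d(uv).astype(float); F=f(p)
    K=np.array([[F,0,p['cx']],[0,F,p['cy']],[0,0,1]])
    return cv2.undistortPoints(uv.reshape(-1,1,2),K,np.array([p['k1'],0,0,0,0.])).reshape(-1,2)
def world(p,uv,z=None):
    uv=np.atleast_2d(uv); s=undist(p,uv)
    if z is None: z=p['z_map'][uv[:,1].astype(int),uv[:,0].astype(int)]
    c=np.c_[s*np.asarray(z)[:,None],z]
    return (c-p['t'])@p['R']
def onplane(p,uv,h):
    s=undist(p,uv); d=np.c_[s,np.ones(len(s))]@p['R']; o=-p['R'].T@p['t']
    return o+d*((h-o[2])/d[:,2])[:,None]
def maskpts(p,m):
    v,u=np.nonzero(m&(p['z_map']>0)); return world(p,np.c_[u,v])
def proj(p,X):
    F=f(p);K=np.array([[F,0,p['cx']],[0,F,p['cy']],[0,0,1]])
    return cv2.projectPoints(np.atleast_2d(X).astype(float),cv2.Rodrigues(p['R'])[0],np.array(p['t'],float),K,np.array([p['k1'],0,0,0,0.]))[0].reshape(-1,2)
E
python3 - <<'E'
from h import *
for n in ('top','side'):
    p=read_camera(n); save(p,n+'0')
    print(n,p['vfov'],p['cx'],p['cy'],p['k1'],-p['R'].T@p['t'])
    for t in ('rest','chest','chest_bar','blade_grip','roller_center','tumbler','jar','bowl','scoop_center'):
        for d in silhouettes(p,t)[:3]:
            P=maskpts(p,d['mask']); 
            print(t,round(d['conf'],2),np.round(d['box']),d['mask'].sum(),np.round(np.median(P,0),3) if len(P) else None, np.round(np.percentile(P,[2,98],axis=0),3).tolist() if len(P) else None)
print(get_state())
E
```

```text
top 50.659120019740705 318.0660467077888 235.84805609178312 -0.08228324851097318 [0.44575483 0.18992802 1.12061053]
rest 0.66 [486. 244.  58.  80.] 2400 [ 0.526 -0.215  0.073] [[0.454, -0.242, 0.002], [0.61, -0.169, 0.1]]
rest 0.28 [360. 230.  71.  53.] 2205 [0.574 0.07  0.012] [[0.525, -0.0, 0.001], [0.623, 0.139, 0.064]]
chest 0.65 [380. 326.  75.  30.] 1372 [ 0.363 -0.001  0.009] [[0.335, -0.046, -0.0], [0.394, 0.098, 0.037]]
chest 0.57 [456. 243.  59.  64.] 3603 [ 0.531 -0.103  0.149] [[0.475, -0.157, 0.011], [0.592, -0.076, 0.198]]
chest_bar 0.82 [456. 241.  64.  66.] 3631 [ 0.532 -0.103  0.149] [[0.475, -0.158, 0.01], [0.592, -0.076, 0.198]]
blade_grip 0.93 [359. 229.  73.  52.] 2154 [0.574 0.069 0.012] [[0.525, -0.002, 0.006], [0.621, 0.139, 0.063]]
blade_grip 0.82 [262. 223.  57.  70.] 2172 [0.586 0.278 0.012] [[0.518, 0.225, 0.006], [0.657, 0.334, 0.064]]
blade_grip 0.82 [265. 132.  55.  73.] 2103 [0.794 0.277 0.012] [[0.721, 0.225, 0.007], [0.849, 0.327, 0.063]]
roller_center 0.82 [135. 255.  31. 121.] 3636 [0.508 0.524 0.115] [[0.396, 0.502, 0.087], [0.623, 0.558, 0.122]]

[... 2208 characters left out ...]
ck': 1.0, 'joint_pos': array([-1.45156435e+00,  3.13175198e-01,  4.61201279e-02,  1.30357753e+00,
        1.28723532e-06,  1.43122117e+00]), 'qvel': array([-1.03266287e-04,  5.94354705e-04,  2.40703997e-05, -5.52087710e-04,
        2.10691189e-03, -4.93697665e-04]), 'tau': array([ 1.30682023e-03, -4.80469286e+01,  2.98821795e+01,  1.29569667e-04,
       -4.95359086e-05, -7.30519474e-06]), 'tcp_pos': array([ 0.14717052, -0.55590955,  0.23134555]), 'orientation': array([ 8.18632739e-05,  9.91639032e-01,  1.29042721e-01, -1.89057396e-07]), 'wrist_force': array([ 0.24405335, -0.54594628, -0.44304212]), 'ft_torque': array([-0.07102417,  0.02417773, -0.01081072]), 'finger_gap': 0.0853563908992679}
```

View pics/top0.png

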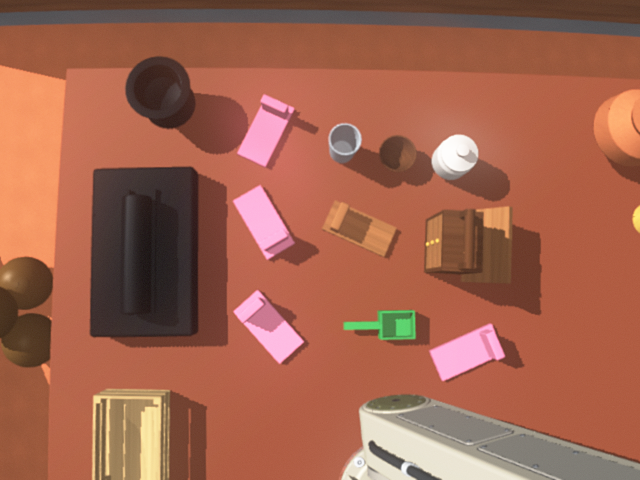

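View pics/side0.png

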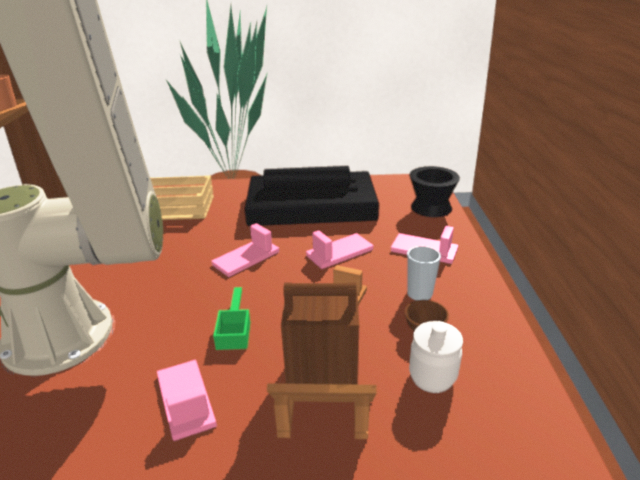

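The top picture shows the wooden blade at pixels (360,229), its grip at (338,217) and its tip pointing right. The chest is at (450,242) with the rest behind it at (490,245). Four pink decoys are scattered around. Next I refine the poses.

```bash
python3 - <<'E'
from h import *
def rect(P):
    r=cv2.minAreaRect((P[:,:2]*1000).astype(np.float32)); return np.round(r[0],1),np.round(r[1],1),round(r[2],2)
for n in ('top','side'):
    p=read_camera(n)
    d=[d for d in silhouettes(p,'blade_grip')]
    for x in d:
        P=maskpts(p,x['mask']); m=np.median(P,0)
        col=p['img'][x['mask']].mean(0)
        if abs(m[0]-.58)<.04 and abs(m[1]-.09)<.05:
            print(n,'blade',col.round(),'flat',rect(P[(P[:,2]>.008)&(P[:,2]<.016)]),'grip',rect(P[P[:,2]>.057]),P[P[:,2]>.057].shape, np.median(P[P[:,2]>.057],0))
    # all points near chest
    v,u=np.mgrid[:480,:640]; Z=p['z_map']; A=world(p,np.c_[u.ravel(),v.ravel()],Z.ravel()); A=A[Z.ravel()>0]
    C=A[(abs(A[:,0]-.53)<.11)&(A[:,1]<-.05)&(A[:,1]>-.27)]
    T=C[(C[:,2]>.143)&(C[:,2]<.157)]; print(n,'top',rect(T),len(T))
    B=C[(C[:,2]>.180)]; print('bar',rect(B),B.max(0),len(B))
    r=max(silhouettes(p,'rest'),key=lambda d:d['conf']); R=maskpts(p,r['mask'])
    print('rest',rect(R))
    b=C[(C[:,2]>.03)&(C[:,2]<.14)&(C[:,1]>-.2)&(C[:,1]<-.15)]
    if n=='side':
        for z0 in np.arange(.03,.14,.02):
            q=b[abs(b[:,2]-z0)<.008]; 
            if len(q)>20:
                a=np.polyfit(q[:,0]-.53,q[:,1],1); print('back',z0,a,len(q),q[:,0].min(),q[:,0].max())
    if n=='top':
        F=C[(C[:,2]>.02)&(C[:,2]<.14)&(C[:,1]>-.09)]
        print('front',len(F)); a=np.polyfit(F[:,0]-.53,F[:,1],1); print(a)
    # blade region
    D=A[(abs(A[:,0]-.575)<.08)&(abs(A[:,1]-.07)<.1)]
    D1=D[(D[:,2]>.008)&(D[:,2]<.016)]; print('bladeflat all',rect(D1),len(D1))
E
```

```text
top blade [184. 120.  79.] flat (array([575.2,  68.3]), array([148.4,  71. ]), 65.52) grip (array([595. , 113.5]), array([19.8, 60.7]), 66.04) (256, 3) [0.59526061 0.11383143 0.06146507]
top top (array([ 534.3, -119.2]), array([ 82.7, 120.1]), 86.71) 1839
bar (array([ 534.2, -119.3]), array([ 19.5, 111.2]), 87.13) [ 0.58979382 -0.10772229  0.2020502 ] 613
rest (array([ 537.7, -218.8]), array([124.2, 171.1]), 85.8)
front 863
[-0.04447437 -0.07813961]
bladeflat all (array([597.5,  58.3]), array([148.3, 120.3]), 65.72) 1732
side blade [177. 117.  72.] flat (array([620.5,  99. ]), array([48.7,  9. ]), 69.1) grip (array([592.5, 111.1]), array([23.7, 58.4]), 71.76) (187, 3) [0.59336414 0.10885662 0.06200437]
side top (array([ 532.7, -121.4]), array([ 85. , 120.4]), 87.26) 2303
bar (array([ 532.8, -121.4]), array([ 22.6, 112.4]), 86.97) [ 0.58853344 -0.10714554  0.20048281] 975
rest (array([ 522.6, -195.9]), array([115.7, 179.4]), 86.82)
back 0.03 [ 0.00380021 -0.1628777 ] 263 0.45340611167951134 0.589910958665514
back 0.05 [-0.05221107 -0.16036599] 518 0.4705345554338538 0.5911030348905509
back 0.07 [-0.05042908 -0.16013214] 531 0.47095073100000984 0.5911420760460147
back 0.09000000000000001 [-0.04876355 -0.16011129] 539 0.47056693601570787 0.5908838799885991
back 0.11000000000000001 [-0.0505772  -0.16070643] 583 0.4704936234790067 0.5903897651248536
back 0.13 [-0.04997574 -0.16052769] 611 0.47065524606645953 0.5900276668902187
bladeflat all (array([620.7,  98.5]), array([60.6,  9.7]), 69.1) 67
```

Call:
send_rows --deltas '[[[1,1,0.5,0,0,7],[3,3,1,0,0,15],[5,5.6,1.5,0,0,23],[7,8,2,0,0,31],[9,10.4,2.5,0,0,39],[11,12.8,3,0,0,47],[13,15,3.5,0,0,55],[15,17.2,4,0,0,63],[17,19.4,4,0,0,71],[19,21.6,4,0,0,79],[21,23.8,4,0,0,87],[23,26,4,0,0,95]]]' --jaw 1 --force 20

```text
clock: 2.5
tcp_pos: [0.3779, -0.2949, 0.2715]
orientation: [0.0, 0.572, 0.82, -0.0]
wrist_force: [-0.4, -0.7, -0.0]
finger_gap: 0.0854
```

Call:
send_rows --deltas '[[[1.8,2,0,0,0,8],[3.6,4,0,0,0,16],[5.4,6,0,0,0,24],[7.2,8,0,0,0,32],[9,10,0,0,0,40],[10.8,12,0,0,0,48],[12.6,14,0,0,0,56],[14.2,16,0,0,0,63],[15.6,17.6,0,0,0,67.4],[15.6,17.6,0,0,0,67.4],[15.6,17.6,0,0,0,67.4]]]'

```text
clock: 3.6
tcp_pos: [0.5331, -0.1197, 0.2711]
orientation: [-0.0, 0.024, 1.0, -0.0]
wrist_force: [0.2, 0.0, 0.2]
finger_gap: 0.0857
```

```bash
cat >> h.py <<'E'
from scipy.spatial.transform import Rotation as Ro
def tool():
    s=get_state(); q=s['orientation']; return s,Ro.from_quat([q[1],q[2],q[3],q[0]]).as_matrix()
E
python3 - <<'E'
from h import *
s,M=tool(); print(s['clock'],s['tcp_pos'],M.round(3),s['joint_pos'].round(2),s['wrist_force'])
p=read_camera('wrist'); save(p,'w1'); H=p['hand_eye']; print(H)
E
```

```text
3.6 [ 0.53305521 -0.1196827   0.27113818] [[-0.999  0.048 -0.001]
 [ 0.048  0.999 -0.   ]
 [ 0.001 -0.    -1.   ]] [-0.37  0.25  0.06  1.38 -0.   -0.32] [0.23346095 0.01226175 0.17062914]
[[-8.01367784e-04 -9.49572855e-01 -3.13545453e-01  8.08614590e-02]
 [ 9.99999562e-01 -6.09178492e-04 -7.10927460e-04  4.72042653e-04]
 [ 4.84072271e-04 -3.13545886e-01  9.49572927e-01 -1.43131623e-01]
 [ 0.00000000e+00  0.00000000e+00  0.00000000e+00  1.00000000e+00]]
```

```bash
cat >> h.py <<'E'
def wcam():
    s,M=tool(); p=read_camera('wrist'); H=p['hand_eye']
    T=np.eye(4);T[:3,:3]=M;T[:3,3]=s['tcp_pos'];W=T@H
    p['R']=W[:3,:3].T; p['t']=-p['R']@W[:3,3]; return p
def cloud(p):
    v,u=np.mgrid[:480,:640]; Z=p['z_map'].ravel(); return world(p,np.c_[u.ravel(),v.ravel()],Z)[Z>0]
def rect(P):
    r=cv2.minAreaRect((P[:,:2]*1000).astype(np.float32)); return np.round(r[0],1),np.round(r[1],1),round(r[2],2)
E
python3 - <<'E'
from h import *
p=wcam(); A=cloud(p)
C=A[(abs(A[:,0]-.53)<.08)&(abs(A[:,1]+.12)<.06)]
print(np.histogram(C[:,2],np.arange(0,.3,.01)))
B=C[(C[:,2]>.185)&(C[:,2]<.21)]; print(rect(B),B.max(0)); T=C[(C[:,2]>.143)&(C[:,2]<.157)]; print(rect(T),len(T))
E
```

```text
(array([ 2301,   270,   398,    97,    77,    24,    90,   100,   104,
         108,   110,   114,   168,   175,  3598, 11671,    61,    64,
         137,  6479,     9,     0,     0,     0,     0,     0,     0,
           0,   526]), array([0.  , 0.01, 0.02, 0.03, 0.04, 0.05, 0.06, 0.07, 0.08, 0.09, 0.1 ,
       0.11, 0.12, 0.13, 0.14, 0.15, 0.16, 0.17, 0.18, 0.19, 0.2 , 0.21,
       0.22, 0.23, 0.24, 0.25, 0.26, 0.27, 0.28, 0.29]))
(array([ 534.6, -120.1]), array([ 20.1, 113.1]), 86.96) [ 0.5916421  -0.10741073  0.20025215]
(array([ 534.5, -120.1]), array([ 80.4, 120.7]), 87.01) 15194
```

View pics/w1.png

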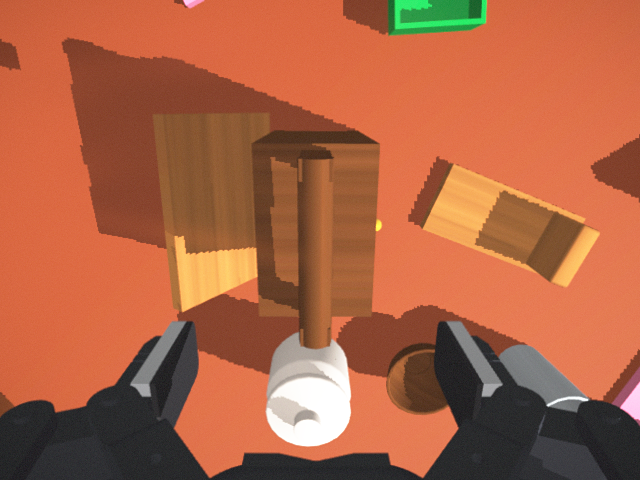

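The wrist picture shows the bar running from (315,155) to (315,345), midway between the open fingers. Chest centre comes out at (0.534,-0.120) and its yaw at -93°, agreeing across all three cameras. I'm going down over the bar and closing to a loose straddle.

Call:
send_rows --deltas '[[[0,0,-2,0,0,0],[0.1,0,-4,0,0,0],[0.1,0,-6,0,0,0],[0.1,0,-8,0,0,0],[0.1,0,-9.5,0,0,0],[0.1,0,-10,0,0,0],[0.1,0,-10,0,0,0]]]'

```text
clock: 4.4
tcp_pos: [0.5333, -0.1204, 0.1709]
orientation: [-0.001, 0.025, 1.0, 0.0]
wrist_force: [0.1, 0.2, -0.0]
finger_gap: 0.0852
```

Call:
send_rows --deltas '[[[0,0,0,0,0,0],[0,0,0,0,0,0],[0,0,0,0,0,0],[0,0,0,0,0,0],[0,0,0,0,0,0],[0,0,0,0,0,0],[0,0,0,0,0,0]]]' --jaw -0.44 --force 20

```text
clock: 5.1
tcp_pos: [0.5342, -0.1198, 0.1713]
orientation: [0.0, 0.024, 1.0, 0.0]
wrist_force: [-0.1, 1.3, 0.9]
finger_gap: 0.0237
```

```bash
python3 - <<'E'
from h import *
s,M=tool(); print(s['clock'],s['tcp_pos'],s['finger_gap'],s['wrist_force'])
p=wcam(); save(p,'w2')
p=read_camera('side'); save(p,'s2')
E
```

```text
5.1 [ 0.53416739 -0.1198336   0.17131895] 0.0236644482259107 [-0.10163125  1.25295174  0.87525709]
```

View pics/w2.png

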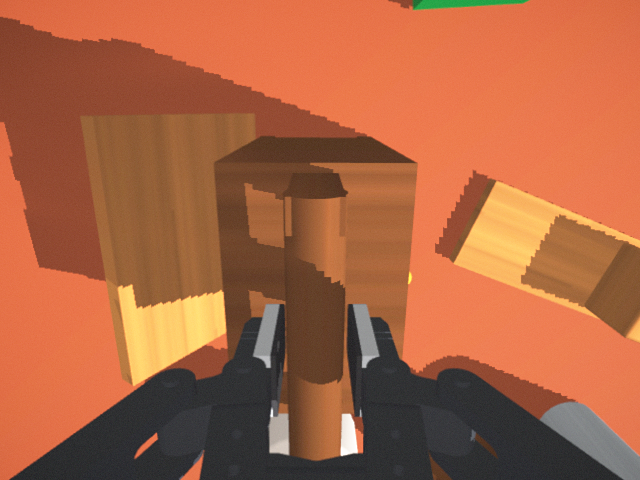

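```bash
python3 - <<'E'
import numpy as np
c=np.array([-0.052,-.9986])
for th in list(range(0,39,3)):
    t=np.radians(th); x=-.04*np.cos(t)+.171*np.sin(t)+.04; z=.04*np.sin(t)+.171*np.cos(t)-.171
    print(th,(100*x*c).round(2),round(100*z,2),(th*np.array([.9986,-.052])).round(2))
E
```

```text
0 [-0. -0.] 0.0 [ 0. -0.]
3 [-0.05 -0.9 ] 0.19 [ 3.   -0.16]
6 [-0.09 -1.81] 0.32 [ 5.99 -0.31]
9 [-0.14 -2.72] 0.42 [ 8.99 -0.47]
12 [-0.19 -3.64] 0.46 [11.98 -0.62]
15 [-0.24 -4.56] 0.45 [14.98 -0.78]
18 [-0.28 -5.47] 0.4 [17.97 -0.94]
21 [-0.33 -6.38] 0.3 [20.97 -1.09]
24 [-0.38 -7.29] 0.15 [23.97 -1.25]
27 [-0.43 -8.19] -0.05 [26.96 -1.4 ]
30 [-0.47 -9.07] -0.29 [29.96 -1.56]
33 [-0.52 -9.94] -0.58 [32.95 -1.72]
36 [ -0.56 -10.8 ] -0.91 [35.95 -1.87]
```

Call:
send_rows --deltas '[[[-0.02,-0.45,0.1,1.5,-0.08,0],[-0.05,-0.9,0.19,3,-0.16,0],[-0.07,-1.35,0.26,4.5,-0.23,0],[-0.09,-1.81,0.32,6,-0.31,0],[-0.12,-2.27,0.37,7.5,-0.39,0],[-0.14,-2.72,0.42,9,-0.47,0],[-0.17,-3.18,0.44,10.5,-0.55,0],[-0.19,-3.64,0.46,12,-0.62,0],[-0.22,-4.1,0.46,13.5,-0.7,0],[-0.24,-4.56,0.45,15,-0.78,0]]]'

```text
clock: 6.2
tcp_pos: [0.5318, -0.166, 0.1758]
orientation: [0.004, 0.024, 0.991, 0.132]
wrist_force: [-0.4, 0.5, -0.1]
finger_gap: 0.0235
```

```bash
python3 - <<'E'
from h import *
s,M=tool(); print(s['clock'],s['tcp_pos'],s['finger_gap'],s['wrist_force'],s['joint_pos'].round(2),M.round(3))
p=read_camera('side'); save(p,'s3')
E
```

```text
6.2 [ 0.53178361 -0.16596571  0.17579334] 0.02352944969785243 [-0.38410994  0.47528948 -0.09421355] [-0.57  0.39 -0.01  1.3   0.23 -0.54] [[-0.999  0.047  0.014]
 [ 0.049  0.964  0.261]
 [-0.001  0.261 -0.965]]
```

View pics/s3.png

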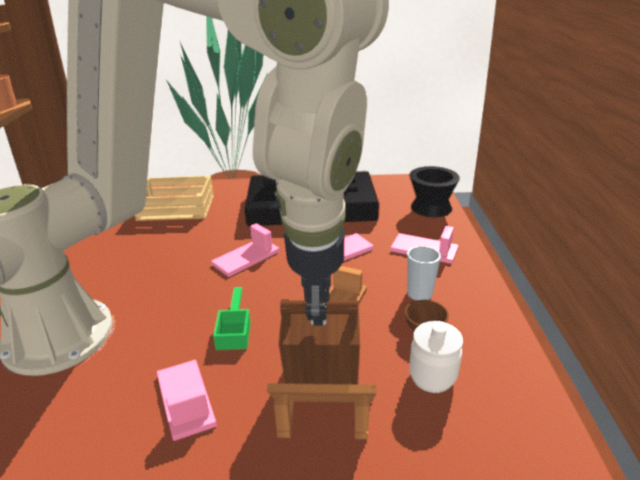

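The side picture shows the chest tipping back, with its bar at (318,305) between the fingers. I'm continuing the arc.

Call:
send_rows --deltas '[[[-0.02,-0.46,-0.02,1.5,-0.08,0],[-0.04,-0.91,-0.05,3,-0.16,0],[-0.07,-1.37,-0.1,4.5,-0.23,0],[-0.09,-1.82,-0.15,6,-0.31,0],[-0.12,-2.28,-0.22,7.5,-0.39,0],[-0.14,-2.73,-0.3,9,-0.47,0],[-0.17,-3.18,-0.4,10.5,-0.55,0],[-0.19,-3.63,-0.5,12,-0.62,0],[-0.21,-4.07,-0.62,13.5,-0.7,0],[-0.23,-4.51,-0.74,15,-0.78,0],[-0.26,-4.95,-0.88,16.5,-0.86,0],[-0.28,-5.38,-1.03,18,-0.94,0]]]'

```text
clock: 7.45
tcp_pos: [0.529, -0.2197, 0.1654]
orientation: [0.008, 0.023, 0.958, 0.285]
wrist_force: [-0.3, -0.2, -0.5]
finger_gap: 0.0237
```

```bash
cat > tilt.py <<'E'
from h import *
s,M=tool(); print(s['clock'],s['tcp_pos'],s['finger_gap'],s['wrist_force'],s['joint_pos'].round(2))
print('tool tilt',np.degrees(np.arctan2(M[1,2],-M[2,2])))
for n in ('side','top'):
    p=read_camera(n); save(p,n+'_%.1f'%s['clock'])
    A=cloud(p); C=A[(A[:,0]>.48)&(A[:,0]<.585)&(A[:,1]<-.02)&(A[:,1]>-.25)&(A[:,2]>.015)]
    c=np.array([-.052,-.9986]); x=(C[:,:2]-[.5322,-.16])@c; z=C[:,2]
    # top face / front plane: RANSAC of lines in (x,z)
    rng=np.random.default_rng(0)
    Q=np.c_[x,z]; 
    for k in range(3):
        best=None
        for _ in range(400):
            a,b=Q[rng.integers(len(Q),size=2)]; d=b-a; L=np.hypot(*d)
            if L<.02: continue
            nn=np.array([-d[1],d[0]])/L; m=abs((Q-a)@nn)<.002
            if best is None or m.sum()>best[0]: best=(m.sum(),m,d/L)
        if best is None: break
        q=Q[best[1]]; u=np.linalg.svd(q-q.mean(0),full_matrices=False)[2][0]; u=u*np.sign(u[1]+1e-9)
        print(n,'line n',best[0],'angle from vertical(back +)',round(np.degrees(np.arctan2(u[0],u[1])),1),'ends',q[np.argmin(q@u)].round(3),q[np.argmax(q@u)].round(3))
        Q=Q[~best[1]]
        if len(Q)<50: break
E
python3 tilt.py; ls pics
```

```text
7.45 [ 0.52897243 -0.21971952  0.16537339] 0.02371174360909467 [-0.25740235 -0.15247259 -0.50455442] [-0.76  0.61  0.21  1.56  0.43 -0.8 ]
tool tilt 33.13204806177804
side line n 1393 angle from vertical(back +) -56.9 ends [0.085 0.127] [0.016 0.167]
side line n 706 angle from vertical(back +) 32.4 ends [0.03  0.015] [0.083 0.097]
side line n 607 angle from vertical(back +) 3.1 ends [0.072 0.015] [0.079 0.188]
top line n 2344 angle from vertical(back +) 33.3 ends [-0.066  0.043] [0.09  0.285]
top line n 964 angle from vertical(back +) -55.6 ends [0.084 0.121] [0.018 0.17 ]
top line n 536 angle from vertical(back +) 33.7 ends [-0.065  0.041] [0.091 0.277]
s2.png
s3.png
side0.png
side_7.5.png
top0.png
top_7.5.png
w1.png
w2.png
```

Call:
send_rows --deltas '[[[-0.02,-0.29,-0.11,1,-0.05,0],[-0.04,-0.58,-0.22,2,-0.1,0],[-0.05,-0.86,-0.33,3,-0.15,0],[-0.05,-0.86,-0.33,3,-0.15,0],[-0.05,-0.86,-0.33,3,-0.15,0]]]'

```text
clock: 8.05
tcp_pos: [0.5284, -0.2279, 0.162]
orientation: [0.008, 0.023, 0.951, 0.31]
wrist_force: [-0.0, 0.2, -0.5]
finger_gap: 0.0238
```

```bash
python3 tilt.py; ls pics
```

```text
8.05 [ 0.52843338 -0.22793562  0.16204597] 0.023788850183712792 [-4.86976225e-04  2.09222709e-01 -4.87345951e-01] [-0.78  0.66  0.25  1.61  0.45 -0.84]
tool tilt 36.042352701848785
side line n 1313 angle from vertical(back +) -54.1 ends [0.087 0.12 ] [0.023 0.168]
side line n 663 angle from vertical(back +) 33.2 ends [0.029 0.015] [0.083 0.096]
side line n 384 angle from vertical(back +) 7.7 ends [0.066 0.016] [0.087 0.185]
top line n 2384 angle from vertical(back +) 35.5 ends [-0.065  0.045] [0.068 0.233]
top line n 938 angle from vertical(back +) -53.8 ends [0.088 0.118] [0.02  0.172]
top line n 433 angle from vertical(back +) 35.7 ends [-0.064  0.042] [0.07  0.231]
s2.png
s3.png
side0.png
side_7.5.png
side_8.1.png
top0.png
top_7.5.png
top_8.1.png
w1.png
w2.png
```

Call:
send_rows --deltas '[[[-0.02,-0.28,-0.12,1,-0.05,0],[-0.03,-0.56,-0.24,2,-0.1,0],[-0.03,-0.7,-0.3,2.5,-0.12,0],[-0.03,-0.7,-0.3,2.5,-0.12,0],[-0.03,-0.7,-0.3,2.5,-0.12,0]]]'

```text
clock: 8.65
tcp_pos: [0.5282, -0.2341, 0.1601]
orientation: [0.009, 0.023, 0.943, 0.332]
wrist_force: [0.4, 4.6, 5.2]
finger_gap: 0.0233
```

```bash
python3 tilt.py; python3 - <<'E'
from h import *
p=wcam(); save(p,'w3')
E
ls pics
```

```text
8.65 [ 0.5281904  -0.23406654  0.16006034] 0.023293933732405122 [0.37694506 4.60111786 5.22538974] [-0.8   0.7   0.29  1.66  0.48 -0.88]
tool tilt 38.71035189277518
side line n 633 angle from vertical(back +) -50.2 ends [0.09 0.12] [0.043 0.156]
side line n 484 angle from vertical(back +) 33.0 ends [0.029 0.015] [0.083 0.096]
side line n 235 angle from vertical(back +) 4.6 ends [0.072 0.017] [0.083 0.185]
top line n 2463 angle from vertical(back +) 39.8 ends [-0.07   0.053] [0.079 0.233]
top line n 870 angle from vertical(back +) -50.1 ends [0.089 0.115] [0.024 0.173]
top line n 471 angle from vertical(back +) 36.4 ends [-0.069  0.05 ] [0.084 0.261]
s2.png
s3.png
side0.png
side_7.5.png
side_8.1.png
side_8.7.png
top0.png
top_7.5.png
top_8.1.png
top_8.7.png
w1.png
w2.png
w3.png
```

View pics/w3.png

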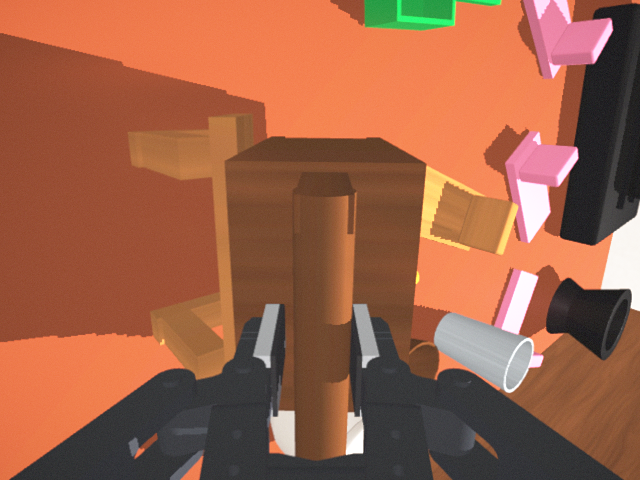

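View pics/top_8.1.png

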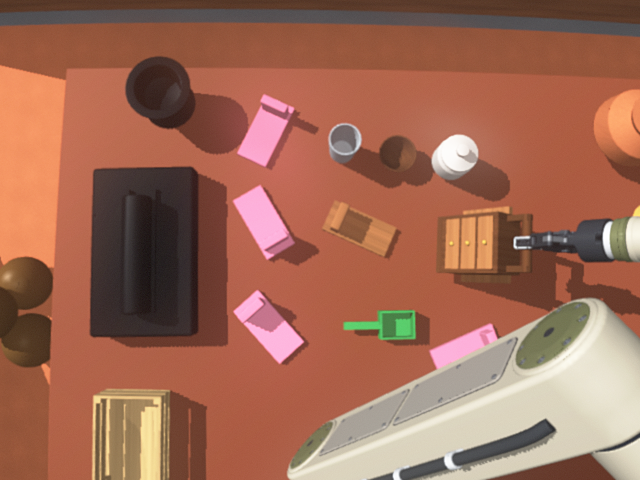

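Call:
send_rows --deltas '[[[0.01,0.2,0.08,-0.7,0.03,0],[0.02,0.4,0.17,-1.5,0.07,0],[0.03,0.7,0.3,-2.5,0.12,0],[0.03,0.7,0.3,-2.5,0.12,0],[0.03,0.7,0.3,-2.5,0.12,0]]]'

```text
clock: 9.3
tcp_pos: [0.5285, -0.2282, 0.1624]
orientation: [0.009, 0.023, 0.951, 0.309]
wrist_force: [0.8, 0.8, 0.1]
finger_gap: 0.0239
```

```bash
python3 tilt.py; ls -t pics|head -2
```

```text
9.3 [ 0.52854177 -0.22815295  0.16241921] 0.023866314744026396 [0.75464032 0.81647689 0.12243419] [-0.78  0.66  0.25  1.61  0.45 -0.84]
tool tilt 35.94548558948105
side line n 1319 angle from vertical(back +) -52.3 ends [0.087 0.118] [0.023 0.166]
side line n 666 angle from vertical(back +) 33.2 ends [0.03  0.015] [0.082 0.097]
side line n 360 angle from vertical(back +) 8.1 ends [0.064 0.016] [0.088 0.183]
top line n 2300 angle from vertical(back +) 37.3 ends [-0.068  0.048] [0.07  0.233]
top line n 894 angle from vertical(back +) -52.0 ends [0.088 0.115] [0.023 0.167]
top line n 574 angle from vertical(back +) 37.4 ends [-0.068  0.045] [0.071 0.229]
top_9.3.png
side_9.3.png
```

Call:
send_rows --deltas '[[[0,0,0,0,0,0],[0,0,0,0,0,0],[0,0,0,0,0,0],[0,0,0,0,0,0],[0,0,0,0,0,0]]]' --jaw 0.3

```text
clock: 9.9
tcp_pos: [0.5284, -0.2279, 0.1622]
orientation: [0.009, 0.023, 0.951, 0.309]
wrist_force: [1.0, -0.1, -0.1]
finger_gap: 0.0556
```

```bash
python3 tilt.py; ls -t pics|head -2
```

```text
9.9 [ 0.52843693 -0.22793372  0.1621693 ] 0.055552540898680114 [ 0.97027812 -0.10990583 -0.06017018] [-0.78  0.66  0.25  1.61  0.45 -0.84]
tool tilt 36.02110430898597
side line n 1294 angle from vertical(back +) -52.4 ends [0.088 0.118] [0.023 0.166]
side line n 641 angle from vertical(back +) 33.2 ends [0.029 0.015] [0.083 0.098]
side line n 372 angle from vertical(back +) 7.9 ends [0.066 0.015] [0.086 0.183]
top line n 2404 angle from vertical(back +) 37.2 ends [-0.068  0.047] [0.075 0.238]
top line n 876 angle from vertical(back +) -52.3 ends [0.088 0.115] [0.021 0.171]
top line n 564 angle from vertical(back +) 37.6 ends [-0.068  0.045] [0.088 0.245]
top_9.9.png
side_9.9.png
```

Call:
send_rows --deltas '[[[0,-0.9,1.2,0,0,0],[-0.05,-2.4,3.2,0,0,0],[-0.1,-4.1,5.6,0,0,0],[-0.1,-5,8,0,0,0],[-0.1,-4,10,-5,0.26,0],[0,-1,11.5,-12,0.6,0],[0.5,3,11.5,-20,1,0],[1,7,11.5,-28,1.45,0],[1.5,11,11.5,-36,1.87,0],[2,15,11,-36,1.87,0],[2.5,19,10,-36,1.87,0]]]' --jaw 0.6

```text
clock: 11.1
tcp_pos: [0.5535, -0.0348, 0.264]
orientation: [0.002, 0.023, 1.0, -0.0]
wrist_force: [0.5, -0.1, -1.3]
finger_gap: 0.0682
```

```bash
python3 - <<'E'
from h import *
s,M=tool(); print(s['clock'],s['tcp_pos'],M.round(3),s['wrist_force'])
E
```

```text
11.1 [ 0.55350657 -0.03480761  0.26400617] [[-0.999  0.046  0.004]
 [ 0.046  0.999 -0.001]
 [-0.004 -0.001 -1.   ]] [ 0.50660549 -0.10763028 -1.28155023]
```

Call:
send_rows --deltas '[[[0.8,3,0,0,0,-5],[1.6,6,-1,0,0,-10],[2.4,9,-2,0,0,-15],[3.4,12,-4,0,0,-20],[4.2,14.8,-7,0,0,-21.5],[4.2,14.8,-10,0,0,-21.5],[4.2,14.8,-12,0,0,-21.5],[4.2,14.8,-12,0,0,-21.5],[4.2,14.8,-12,0,0,-21.5]]]'

```text
clock: 12.0
tcp_pos: [0.5953, 0.1101, 0.1425]
orientation: [-0.0, 0.21, 0.978, 0.0]
wrist_force: [-0.4, 0.1, 0.7]
finger_gap: 0.0685
```

```bash
python3 - <<'E'
from h import *
s,M=tool(); print(s['clock'],s['tcp_pos'],M.round(3),s['wrist_force'])
p=wcam(); save(p,'w4'); A=cloud(p)
D=A[(abs(A[:,0]-.575)<.09)&(abs(A[:,1]-.07)<.1)]
print('grip',rect(D[(D[:,2]>.057)&(D[:,2]<.067)]),'flat',rect(D[(D[:,2]>.009)&(D[:,2]<.016)]))
p=read_camera('top'); save(p,'t4'); p=read_camera('side'); save(p,'s4')
E
```

```text
12.0 [0.59528912 0.11008257 0.14250691] [[-0.912  0.411 -0.001]
 [ 0.411  0.912  0.   ]
 [ 0.001 -0.    -1.   ]] [-0.38369015  0.09351209  0.65756958]
grip (array([593.8, 114.1]), array([20. , 60.1]), 66.01) flat (array([573.5,  68. ]), array([150.9,  71.1]), 66.15)
```

View pics/w4.png

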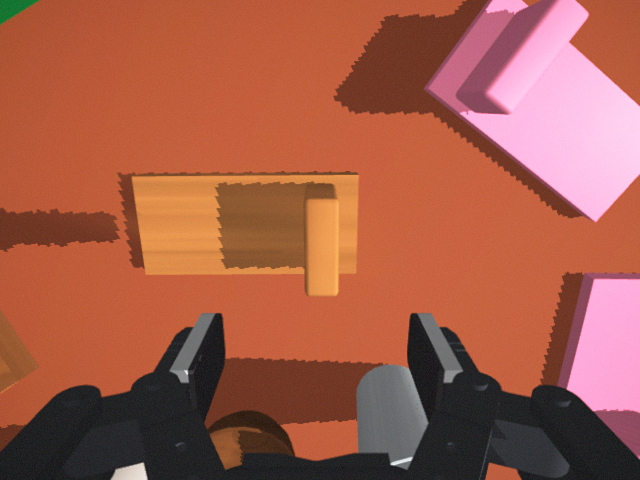

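View pics/s4.png

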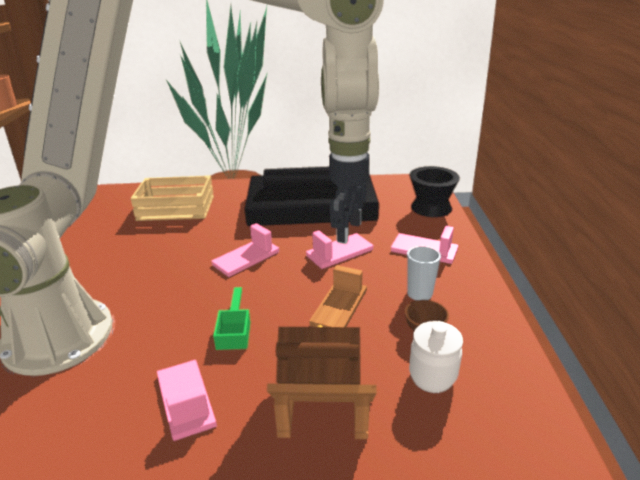

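The wrist picture shows the wooden grip at (322,245) with its tip pointing left at (140,225). Side picture: the chest leans on the rest by itself. Descending on the grip.

Call:
send_rows --deltas '[[[-0.1,0.35,-3,0,0,0],[-0.1,0.35,-6,0,0,0],[-0.1,0.35,-9,0,0,0],[-0.1,0.35,-11,0,0,0],[-0.1,0.35,-11.9,0,0,0],[-0.1,0.35,-11.9,0,0,0]]]'

```text
clock: 12.75
tcp_pos: [0.5943, 0.1134, 0.023]
orientation: [-0.0, 0.21, 0.978, -0.0]
wrist_force: [0.5, -0.0, 0.4]
finger_gap: 0.068
```

Call:
send_rows --deltas '[[[0,0,0,0,0,0],[0,0,0,0,0,0],[0,0,0,0,0,0],[0,0,0,0,0,0],[0,0,0,0,0,0],[0,0,0,0,0,0]]]' --jaw -1 --force 30

```text
clock: 13.35
tcp_pos: [0.5954, 0.1136, 0.0246]
orientation: [0.001, 0.21, 0.978, 0.0]
wrist_force: [-0.7, -0.5, 7.1]
finger_gap: 0.0198
```

```bash
python3 - <<'E'
from h import *
s,M=tool(); print(s['clock'],s['tcp_pos'],M.round(3),s['wrist_force'],s['finger_gap'])
# chest pose measure from top: front lower edge & side planes
for n in ('top','side'):
    p=read_camera(n); A=cloud(p)
    C=A[(A[:,0]>.44)&(A[:,0]<.63)&(A[:,1]<-.06)&(A[:,1]>-.25)&(A[:,2]>.112)]
    print(n,'upper part',rect(C),C.min(0).round(4),C.max(0).round(4))
    if n=='top':
        m=(A[:,0]>.44)&(A[:,0]<.63)&(A[:,1]<-.07)&(A[:,1]>-.2)&(A[:,2]>.05)&(A[:,2]<.16)
        for z0 in (.055,.075,.095,.115):
            q=A[m&(abs(A[:,2]-z0)<.006)]
            print(z0,len(q),np.percentile(q[:,0],[0.5,99.5]).round(4),np.polyfit(q[:,0]-.534,q[:,1],1).round(4))
        F=A[m]; 
        # plane fit front face
        from numpy.linalg import lstsq
        q=F
        for _ in range(6):
            X=np.c_[q[:,0]-.534,q[:,2],np.ones(len(q))]; a=lstsq(X,q[:,1],rcond=None)[0]; r=F[:,1]-np.c_[F[:,0]-.534,F[:,2],np.ones(len(F))]@a; q=F[abs(r)<.004]
        print('front plane',a,len(q),'tilt',np.degrees(np.arctan(-a[1])))
E
```

```text
13.35 [0.59544248 0.11357909 0.02456092] [[-0.912  0.411  0.002]
 [ 0.411  0.912 -0.   ]
 [-0.002  0.001 -1.   ]] [-0.68752924 -0.54757876  7.08309082] 0.019793035963736355
top upper part (array([ 529.9, -192.1]), array([115.4, 119.8]), 86.47) [ 0.4673 -0.25    0.112 ] [ 0.5919 -0.1346  0.1868]
0.055 338 [0.4541 0.5958] [ 0.4021 -0.1061]
0.075 327 [0.4707 0.5951] [ 0.02   -0.1128]
0.095 379 [0.4702 0.5947] [-0.0072 -0.1278]
0.115 338 [0.471  0.5922] [-0.0258 -0.1419]
front plane [-0.06083029 -0.75796889 -0.05471279] 3039 tilt 37.16099530078604
side upper part (array([ 528.4, -206.1]), array([ 89.1, 120.6]), 86.36) [ 0.4663 -0.25    0.1124] [ 0.5887 -0.1617  0.1861]
```

Call:
send_rows --deltas '[[[-0.4,-0.1,0.1,0,0,2],[-0.9,-0.25,0.1,0,0,4.5],[-1.5,-0.4,0.1,0,0,7],[-2.1,-0.6,0.1,0,0,9.5],[-2.7,-0.8,0.1,0,0,12],[-3.3,-1,0.1,0,0,14.5],[-3.9,-1.2,0.1,0,0,17],[-4.4,-1.3,0.1,0,0,19.5],[-4.7,-1.35,0.1,0,0,21],[-4.7,-1.35,0.1,0,0,21]]]'

```text
clock: 14.45
tcp_pos: [0.5474, 0.1002, 0.0246]
orientation: [0.0, 0.029, 1.0, 0.0]
wrist_force: [-0.9, 0.1, 3.0]
finger_gap: 0.0196
```

```bash
cat > bl.py <<'E'
from h import *
s,M=tool(); print(s['clock'],s['tcp_pos'],s['wrist_force'],s['finger_gap'],'jaw yaw',np.degrees(np.arctan2(M[1,1],M[0,1])))
y0=s['tcp_pos'][1]
for n in ('top','wrist'):
    p=wcam() if n=='wrist' else read_camera(n); save(p,'%s_%.1f'%(n,s['clock']))
    A=cloud(p); D=A[(abs(A[:,0]-.545)<.07)&(A[:,1]>y0-.14)&(A[:,1]<y0-.035)&(A[:,2]>.007)&(A[:,2]<.018)]
    print(n,'flat',rect(D),len(D))
    Y=np.arange(y0-.11,y0-.04,.012); L=[];Rr=[]
    for y in Y:
        q=D[abs(D[:,1]-y)<.006,0]
        L.append(np.percentile(q,1) if len(q)>10 else np.nan);Rr.append(np.percentile(q,99) if len(q)>10 else np.nan)
    print('edges',np.round(L,4),np.round(Rr,4)); print('tip y',np.percentile(D[:,1],1).round(4))
    for e in (L,Rr):
        e=np.array(e);k=np.isfinite(e)
        if k.sum()>2:print('yaw dx/dy',np.polyfit(Y[k],e[k],1)[0].round(4))
    C=A[(A[:,0]>.44)&(A[:,0]<.63)&(A[:,1]<-.06)&(A[:,1]>-.25)&(A[:,2]>.07)&(A[:,2]<.2)]
    if len(C)>500: print('chest',rect(C))
E
python3 bl.py; ls -t pics|head -2
```

```text
14.45 [0.54736055 0.10015876 0.02455748] [-0.88488792  0.0995691   2.98045529] 0.019591942221877986 jaw yaw 86.72956979243284
top flat (array([0., 0.]), array([0., 0.]), 0.0) 0
edges [nan nan nan nan nan nan] [nan nan nan nan nan nan]
top_14.4.png
s4.pngTraceback (most recent call last):
  File "bl.py", line 12, in <module>
    print('edges',np.round(L,4),np.round(Rr,4)); print('tip y',np.percentile(D[:,1],1).round(4))
                                                               ~~~~~~~~~~~~~^^^^^^^^^^
    return _quantile_unchecked(
        a, q, axis, out, overwrite_input, method, keepdims, weights)
    return _ureduce(a,
                    func=_quantile_ureduce_func,
    ...<5 lines>...
                    overwrite_input=overwrite_input,
                    method=method)
    r = func(a, **kwargs)
    result = _quantile(arr,
                       quantiles=q,
    ...<2 lines>...
                       out=out,
                       weights=wgt)
    slices_having_nans = np.isnan(arr[-1, ...])
                                  ~~~^^^^^^^^^
IndexError: index -1 is out of bounds for axis 0 with size 0
```

Top view is probably hidden by the arm; use the wrist and side cameras.

```bash
sed -i "s/('top','wrist')/('wrist','side')/; s/    print(n,'flat'/    if len(D)<30: continue\n    print(n,'flat'/" bl.py; python3 bl.py; ls -t pics|head -2
```

```text
14.5 [0.54737747 0.10015632 0.02455936] [-1.98834264 -0.08519209  2.87128233] 0.019548600704402494 jaw yaw 86.69550924991408
wrist flat (array([541.7,  20.4]), array([91.9, 71.4]), 87.07) 32116
edges [0.5048 0.5055 0.5062 0.5068 0.5075 0.5082] [0.574  0.575  0.5756 0.5758 0.5719 0.5763]
tip y -0.0234
yaw dx/dy 0.0558
yaw dx/dy 0.0049
side flat (array([539.9,  30.1]), array([73.8, 68.6]), 86.79) 793
edges [0.5115 0.5042 0.5061 0.5062 0.5061 0.5086] [0.5718 0.5727 0.5734 0.5742 0.5747 0.5754]
tip y -0.0054
yaw dx/dy -0.0207
yaw dx/dy 0.0592
chest (array([ 530.9, -205.4]), array([ 89. , 158.7]), 89.16)
side_14.5.png
wrist_14.5.png
```

View pics/top_14.4.png

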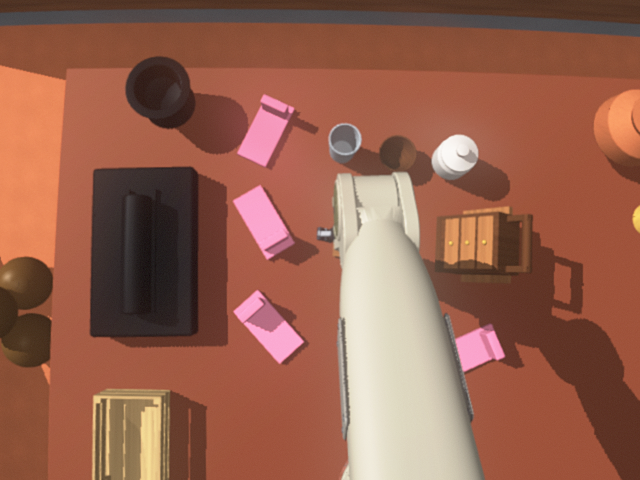

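```bash
cp pics/wrist_14.*.png pics/wa.png
```

```text
(no output)
```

View pics/wa.png

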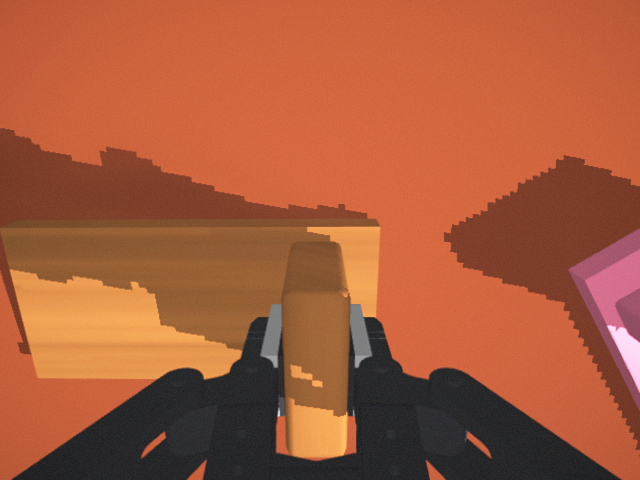

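Pictures: blade held straight, axis matching the chest's, within about 0.5 mm of centre. Sliding it in.

Call:
send_rows --deltas '[[[0,-0.6,0,0,0,0],[-0.03,-1.6,0,0,0,0],[-0.1,-2.6,0,0,0,0],[-0.15,-3.6,0,0,0,0],[-0.2,-4.6,0,0,0,0],[-0.27,-5.6,0,0,0,0],[-0.33,-6.6,0,0,0,0],[-0.4,-7.6,0,0,0,0],[-0.45,-8.6,0,0,0,0],[-0.5,-9.6,0,0,0,0],[-0.55,-10.4,0,0,0,0],[-0.57,-10.8,0,0,0,0]]]'

```text
clock: 15.8
tcp_pos: [0.5419, -0.009, 0.0245]
orientation: [0.0, 0.029, 1.0, 0.0]
wrist_force: [0.3, 5.3, 5.9]
finger_gap: 0.0194
```

```bash
python3 bl.py; ls -t pics|head -2
```

```text
15.8 [ 0.54188825 -0.00897511  0.02452584] [0.31009387 5.26983184 5.8792372 ] 0.019353557246990442 jaw yaw 86.66105413943598
wrist flat (array([536.2, -81.6]), array([76.4, 72.1]), 88.46) 26480
edges [0.4996 0.5    0.5007 0.5013 0.502  0.5027] [0.569  0.5693 0.57   0.5703 0.5662 0.5708]
tip y -0.1172
yaw dx/dy 0.053
yaw dx/dy 0.0007
chest (array([544. , -85.6]), array([ 5.8, 63.2]), 38.17)
side_15.8.png
wrist_15.8.png
```

Call:
send_rows --deltas '[[[-0.01,-0.2,0,0,0,0],[-0.02,-0.4,0,0,0,0],[-0.03,-0.6,0,0,0,0],[-0.03,-0.6,0,0,0,0]]]'

```text
clock: 16.3
tcp_pos: [0.5416, -0.0147, 0.0245]
orientation: [0.0, 0.029, 1.0, 0.0]
wrist_force: [0.4, 3.9, 5.6]
finger_gap: 0.0193
```

Call:
send_rows --deltas '[[[-0.01,-0.2,0,0,0,0],[-0.02,-0.4,0,0,0,0],[-0.02,-0.4,0,0,0,0]]]'

```text
clock: 16.6
tcp_pos: [0.5413, -0.0186, 0.0245]
orientation: [0.0, 0.029, 1.0, 0.0]
wrist_force: [-0.2, 4.0, 5.7]
finger_gap: 0.0198
```

```bash
python3 tilt.py;python3 bl.py; ls -t pics|head -2
```

```text
16.6 [ 0.54134049 -0.01858877  0.02452844] 0.019788703262488806 [-0.19158276  3.9794166   5.73591317] [-0.18  0.4  -0.37  0.8   0.   -0.13]
tool tilt 0.033051983109919726
side line n 3060 angle from vertical(back +) 1.1 ends [-0.111  0.114] [-0.1    0.535]
side line n 2661 angle from vertical(back +) -52.0 ends [0.088 0.118] [-0.133  0.291]
side line n 2327 angle from vertical(back +) 4.2 ends [-0.123  0.04 ] [-0.089  0.502]
top line n 397 angle from vertical(back +) -29.4 ends [0.088 0.172] [-0.131  0.557]
top line n 380 angle from vertical(back +) -26.3 ends [0.079 0.122] [-0.137  0.559]
top line n 363 angle from vertical(back +) -26.4 ends [0.088 0.115] [-0.136  0.56 ]
16.7 [ 0.54137863 -0.01860858  0.02454233] [-0.19831986  3.52498163  5.94827652] 0.019730275052130652 jaw yaw 86.6881142635309
wrist flat (array([536.1, -84.4]), array([63.2, 71.2]), 88.18) 21913
edges [   nan 0.4999 0.5002 0.5009 0.5016 0.5022] [   nan 0.5695 0.5697 0.5699 0.5658 0.5704]
tip y -0.1144
yaw dx/dy 0.051
yaw dx/dy -0.0175
chest (array([542.9, -85.7]), array([51.8, 39.9]), 85.34)
side_16.7.png
wrist_16.7.png
```

Call:
send_rows --deltas '[[[-0.01,-0.15,0,0,0,0],[-0.02,-0.3,0,0,0,0],[-0.02,-0.3,0,0,0,0]]]'

```text
clock: 17.1
tcp_pos: [0.5411, -0.0215, 0.0245]
orientation: [0.0, 0.029, 1.0, 0.0]
wrist_force: [-0.3, 3.7, 5.8]
finger_gap: 0.0197
```

Call:
send_rows --deltas '[[[-0.01,-0.1,0,0,0,0],[-0.01,-0.2,0,0,0,0],[-0.01,-0.2,0,0,0,0]]]'

```text
clock: 17.4
tcp_pos: [0.541, -0.023, 0.0245]
orientation: [0.0, 0.029, 1.0, 0.001]
wrist_force: [0.0, 5.0, 5.8]
finger_gap: 0.0195
```

Call:
send_rows --deltas '[[[-0.01,-0.1,0,0,0,0],[-0.01,-0.2,0,0,0,0],[-0.01,-0.2,0,0,0,0]]]'

```text
clock: 17.7
tcp_pos: [0.5409, -0.0242, 0.0245]
orientation: [0.0, 0.028, 1.0, 0.001]
wrist_force: [0.4, 9.4, 6.9]
finger_gap: 0.02
```

```bash
python3 - <<'E'
from h import *
s,M=tool(); print(s['clock'],s['tcp_pos'],s['wrist_force'])
p=wcam(); save(p,'w5')
p=read_camera('side'); save(p,'s5'); A=cloud(p)
C=A[(A[:,0]>.46)&(A[:,0]<.60)&(A[:,1]<-.15)&(A[:,1]>-.28)&(A[:,2]>.105)&(A[:,2]<.2)]
print(rect(C),C.min(0),C.max(0))
E
```

```text
17.7 [ 0.54086322 -0.02418547  0.02452412] [0.39355858 9.37066057 6.90198835]
(array([ 528.3, -205.7]), array([ 89.1, 120.9]), 86.71) [ 0.46652342 -0.25279927  0.10503953] [ 0.58895788 -0.16125792  0.18614282]
```

View pics/w5.png

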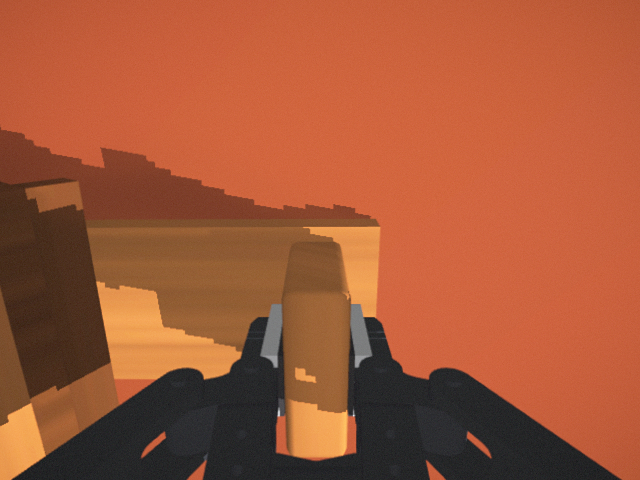

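View pics/s5.png

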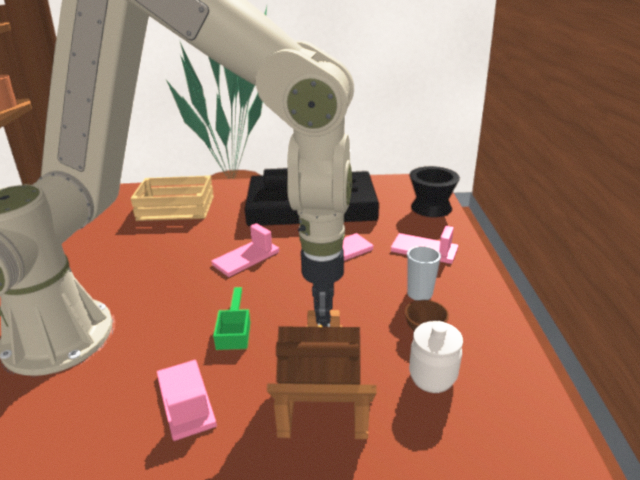

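Call:
send_rows --deltas '[[[-0.01,-0.1,0,0,0,0],[-0.01,-0.1,0,0,0,0]]]'

```text
clock: 18.0
tcp_pos: [0.5408, -0.0251, 0.0246]
orientation: [0.0, 0.028, 1.0, 0.002]
wrist_force: [0.6, 8.6, 6.0]
finger_gap: 0.0201
```

Call:
send_rows --deltas '[[[0,0,0,0,0,0],[0,0,0,0,0,0],[0,0,0.1,0,0,0],[0,0,0.3,0,0,0]]]' --jaw 0

```text
clock: 18.4
tcp_pos: [0.5401, -0.0265, 0.0268]
orientation: [-0.001, 0.029, 1.0, -0.0]
wrist_force: [0.6, 0.0, -1.0]
finger_gap: 0.0427
```

Call:
send_rows --deltas '[[[0,0,2,0,0,0],[0,0,4.5,0,0,0],[0,0.5,8,0,0,0],[0,1,12,0,0,0],[0,1.5,16,0,0,0],[0,1.5,20,0,0,0],[0,1.5,22,0,0,0],[0,1.5,22,0,0,0]]]'

```text
clock: 19.2
tcp_pos: [0.5426, -0.0114, 0.2511]
orientation: [0.003, 0.029, 1.0, -0.001]
wrist_force: [1.0, 0.4, -0.1]
finger_gap: 0.0425
```

```bash
python3 - <<'E'
from h import *
s,M=tool(); print(s['clock'],s['tcp_pos'],s['wrist_force'])
p=wcam(); save(p,'w6'); A=cloud(p)
D=A[(A[:,2]>.009)&(A[:,2]<.016)&(A[:,1]>-.09)&(A[:,1]<.03)&(abs(A[:,0]-.535)<.06)]; print('flat',rect(D))
G=A[(A[:,2]>.056)&(A[:,2]<.068)&(A[:,1]>-.06)&(A[:,1]<.01)&(abs(A[:,0]-.535)<.05)]; print('grip',rect(G))
F=A[(A[:,2]>.06)&(A[:,2]<.155)&(A[:,1]<-.08)&(A[:,1]>-.21)&(abs(A[:,0]-.53)<.055)];q=F
for _ in range(8):
    a=np.linalg.lstsq(np.c_[q[:,0]-.534,q[:,2],np.ones(len(q))],q[:,1],rcond=None)[0]; q=F[abs(F[:,1]-np.c_[F[:,0]-.534,F[:,2],np.ones(len(F))]@a)<.003]
print('front plane',a,len(q),len(F),'tilt',np.degrees(np.arctan(-a[1])))
p=read_camera('side'); save(p,'s6'); 
E
```

```text
19.2 [ 0.5425777  -0.01139693  0.25105371] [ 1.03979873  0.41132671 -0.10811308]
flat (array([538.3, -45.9]), array([91.9, 70.4]), 86.75)
grip (array([538.9, -25. ]), array([19.8, 59.1]), 86.46)
front plane [-0.05326367 -0.74345938 -0.05615776] 23303 24416 tilt 36.62930364368872
```

View pics/w6.png

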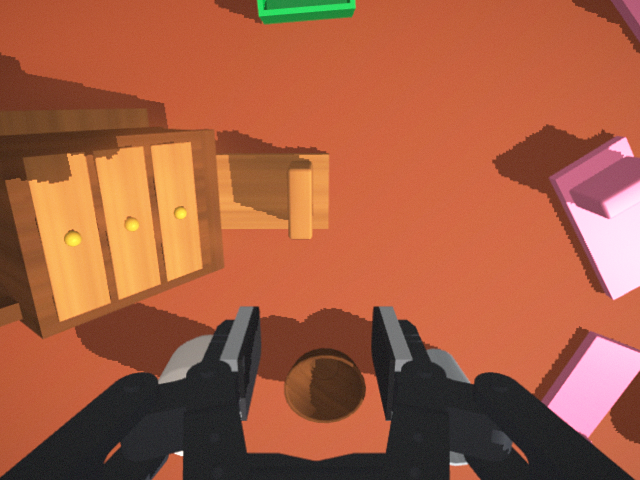

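Call:
send_rows --deltas '[[[-0.2,-3,1.5,0,0,0],[-0.5,-7,2.6,4,-0.2,0],[-0.8,-11,2.6,10,-0.5,0],[-1.1,-15,2.6,16,-0.8,0],[-1.3,-19,2.6,22,-1.1,0],[-1.4,-22.65,2.6,28,-1.5,0],[-1.5,-26,0.8,34,-1.8,0],[-1.5,-26.65,-0.9,36,-1.9,0],[-1.5,-26.2,-2.5,36,-1.9,0],[-1.5,-26.2,-2.5,36,-1.9,0]]]' --jaw 0.6

```text
clock: 20.3
tcp_pos: [0.5241, -0.2727, 0.217]
orientation: [0.004, 0.029, 0.949, 0.313]
wrist_force: [-0.3, 0.1, 0.5]
finger_gap: 0.0682
```

```bash
python3 - <<'E'
from h import *
s,M=tool(); print(s['clock'],s['tcp_pos'],s['wrist_force'],M.round(3))
p=wcam(); save(p,'w7'); A=cloud(p); 
# bar in tool frame
L=(A-s['tcp_pos'])@M
q=L[(abs(L[:,0])<.15)&(abs(L[:,1])<.1)&(L[:,2]>.0)&(L[:,2]<.25)]
print(np.histogram(q[:,2],np.arange(0,.25,.01)))
b=q[(q[:,2]<.075)&(q[:,2]>.02)&(abs(q[:,1])<.03)]; print('bar y,z',np.percentile(b,[1,50,99],axis=0))
E
```

```text
20.3 [ 0.52413138 -0.27271388  0.21697825] [-0.32833008  0.06184728  0.4847711 ] [[-0.998  0.052  0.027]
 [ 0.058  0.803  0.593]
 [ 0.01   0.594 -0.805]]
(array([    0,     0,     0,     0,  7371,   939,   101,    77,    67,
       18341,   222,  3155,   302,  1736,   778,   643,   621,   469,
         228,  2381,  4937,  4296,  2057,  1780]), array([0.  , 0.01, 0.02, 0.03, 0.04, 0.05, 0.06, 0.07, 0.08, 0.09, 0.1 ,
       0.11, 0.12, 0.13, 0.14, 0.15, 0.16, 0.17, 0.18, 0.19, 0.2 , 0.21,
       0.22, 0.23, 0.24]))
bar y,z [[-0.056963   -0.00665246  0.04382638]
 [ 0.00648375  0.00299057  0.04630658]
 [ 0.05366494  0.01271061  0.06559666]]
```

View pics/w7.png

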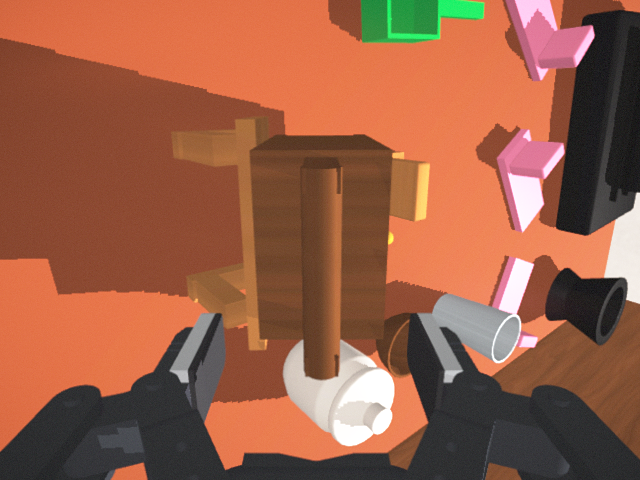

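Call:
send_rows --deltas '[[[0.05,1.3,-1,0,0,0],[0.1,2.4,-2.6,0,0,0],[0.15,3.4,-4.1,0,0,0],[0.2,4.2,-5.1,0,0,0],[0.2,4.45,-5.5,0,0,0],[0.2,4.45,-5.5,0,0,0],[0.2,4.45,-5.5,0,0,0]]]'

```text
clock: 21.05
tcp_pos: [0.528, -0.2285, 0.1683]
orientation: [0.008, 0.027, 0.951, 0.309]
wrist_force: [0.2, -1.2, 0.1]
finger_gap: 0.0685
```

```bash
python3 - <<'E'
from h import *
s,M=tool(); print(s['clock'],s['tcp_pos'],s['wrist_force'])
p=wcam(); save(p,'w8'); A=cloud(p); 
L=(A-s['tcp_pos'])@M
b=L[(L[:,2]<.0)&(L[:,2]>-.04)&(abs(L[:,1])<.02)&(abs(L[:,0])<.07)]; print('bar',np.percentile(b,[1,50,99],axis=0),len(b))
E
```

```text
21.05 [ 0.52804434 -0.22853719  0.16827715] [ 0.24822593 -1.22961295  0.05317828]
bar [[-0.04498178 -0.01316069 -0.02148898]
 [ 0.01544777 -0.003292   -0.01925159]
 [ 0.0554822   0.00605592 -0.00551725]] 15263
```

View pics/w8.png

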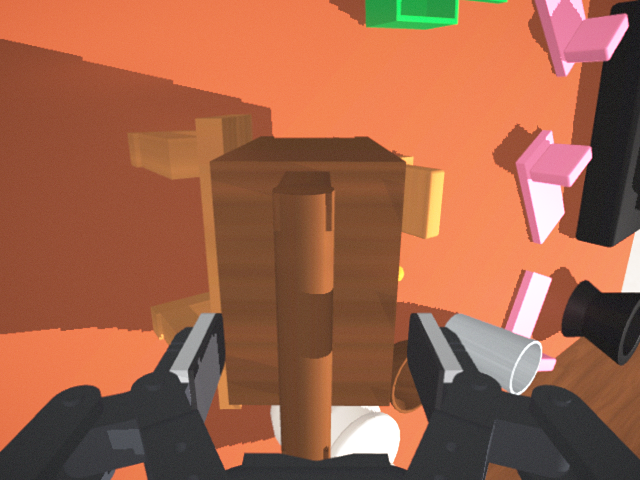

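Call:
send_rows --deltas '[[[0,0.02,-0.3,0,0,0],[0,0.05,-0.63,0,0,0],[0,0.05,-0.63,0,0,0],[0,0.05,-0.63,0,0,0]]]'

```text
clock: 21.5
tcp_pos: [0.5276, -0.228, 0.1607]
orientation: [0.007, 0.027, 0.95, 0.31]
wrist_force: [0.1, 0.0, 0.2]
finger_gap: 0.0684
```

```bash
cat > bar.py <<'E'
from h import *
s,M=tool(); print(s['clock'],s['tcp_pos'],s['wrist_force'],s['finger_gap'],np.degrees(np.arctan2(M[1,2],-M[2,2])))
p=wcam(); save(p,'wb_%.1f'%s['clock']); A=cloud(p); 
L=(A-s['tcp_pos'])@M
b=L[(L[:,2]<.0)&(L[:,2]>-.04)&(abs(L[:,1])<.02)&(L[:,0]>.03)&(L[:,0]<.055)]; print('bar y,z',np.percentile(b,[1,50,99],axis=0)[:,1:].tolist(),len(b))
E
python3 bar.py
```

```text
21.5 [ 0.52763072 -0.22796238  0.16074389] [0.06926499 0.03927158 0.15636514] 0.06837294769945322 36.037220267232335
bar y,z [[-0.009168214972872258, -0.027934933365307082], [0.00036784430844052983, -0.025462331922606864], [0.009985072963196274, -0.0032440077123536025]] 5609
```

Bar is centred between the pads (0.4 mm off). I'm closing to the loose straddle again.

Call:
send_rows --deltas '[[[0,0,0,0,0,0],[0,0,0,0,0,0],[0,0,0,0,0,0],[0,0,0,0,0,0],[0,0,0,0,0,0],[0,0,0,0,0,0]]]' --jaw -0.45 --force 20

```text
clock: 22.15
tcp_pos: [0.5278, -0.2279, 0.1609]
orientation: [0.007, 0.027, 0.951, 0.309]
wrist_force: [0.7, 0.4, 0.8]
finger_gap: 0.0234
```

```bash
python3 bar.py; python3 - <<'E'
import numpy as np
# heel, TCP relative
h=np.array([-.157]); tcp=np.array([-.228,.1608]); c=np.array([-.054,-.9985])
r0=np.array([(.228-.157)/.9985,.1608]); print(r0)
for d in range(0,37,3):
    t=-np.radians(d); r=np.array([r0[0]*np.cos(t)+r0[1]*np.sin(t), -r0[0]*np.sin(t)+r0[1]*np.cos(t)])-r0
    print(d,(100*r[0]*c).round(2),(100*r[1]).round(2))
E
```

```text
22.15 [ 0.52775593 -0.22788013  0.16092968] [0.6865876  0.35531747 0.76113035] 0.02341583661759362 36.01848963474152
bar y,z [[-0.00934254528955906, -0.027739429429617973], [0.0003501721696592058, -0.025464997139022966], [0.009791178995185123, -0.00489477724294375]] 5277
[0.07110666 0.1608    ]
0 [-0. -0.] 0.0
3 [0.05 0.85] 0.35
6 [0.09 1.72] 0.66
9 [0.14 2.6 ] 0.91
12 [0.19 3.49] 1.13
15 [0.24 4.4 ] 1.29
18 [0.29 5.31] 1.41
21 [0.34 6.23] 1.48
24 [0.39 7.14] 1.5
27 [0.44 8.06] 1.48
30 [0.49 8.98] 1.4
33 [0.53 9.89] 1.28
36 [ 0.58 10.79] 1.11
```

Call:
send_rows --deltas '[[[0.02,0.28,0.12,-1,0.05,0],[0.04,0.56,0.24,-2,0.1,0],[0.05,0.85,0.35,-3,0.16,0],[0.07,1.28,0.51,-4.5,0.24,0],[0.09,1.72,0.66,-6,0.32,0],[0.12,2.16,0.79,-7.5,0.4,0],[0.14,2.6,0.91,-9,0.48,0],[0.17,3.05,1.02,-10.5,0.57,0],[0.19,3.49,1.13,-12,0.65,0]]]'

```text
clock: 23.1
tcp_pos: [0.5297, -0.1925, 0.1725]
orientation: [0.005, 0.028, 0.978, 0.207]
wrist_force: [0.2, 1.2, -0.4]
finger_gap: 0.0231
```

```bash
python3 bar.py; python3 tilt.py
```

```text
23.1 [ 0.52969323 -0.19246312  0.17252223] [ 0.21839639  1.2374882  -0.41439612] 0.023149469863236533 23.880334800382744
bar y,z [[-0.01086884374767058, -0.027942338019168803], [-0.0012098237458242089, -0.02552381876252], [0.00824371436067017, -0.0033866038168563137]] 5496
23.15 [ 0.52994001 -0.19135281  0.17332465] 0.02357424825529006 [-0.10762539  1.19705139  1.01421989] [-0.67  0.48  0.08  1.42  0.34 -0.66]
tool tilt 23.834731605587596
side line n 1928 angle from vertical(back +) 23.1 ends [0.012 0.033] [0.087 0.208]
side line n 1582 angle from vertical(back +) -66.4 ends [0.059 0.136] [-0.016  0.168]
side line n 786 angle from vertical(back +) -17.9 ends [0.086 0.071] [0.042 0.201]
top line n 2512 angle from vertical(back +) 24.9 ends [-0.087  0.016] [0.09  0.398]
top line n 952 angle from vertical(back +) 26.7 ends [-0.066  0.065] [0.09  0.386]
top line n 901 angle from vertical(back +) -65.9 ends [0.044 0.14 ] [-0.017  0.172]
```

Call:
send_rows --deltas '[[[0.02,0.3,0.06,-1,0.05,0],[0.03,0.61,0.11,-2,0.11,0],[0.05,0.91,0.16,-3,0.16,0],[0.07,1.21,0.2,-4,0.22,0],[0.08,1.52,0.24,-5,0.27,0],[0.1,1.82,0.28,-6,0.32,0],[0.12,2.13,0.31,-7,0.38,0],[0.13,2.43,0.33,-8,0.43,0],[0.15,2.74,0.35,-9,0.49,0],[0.17,3.04,0.36,-10,0.54,0],[0.18,3.35,0.37,-11,0.59,0],[0.2,3.65,0.37,-12,0.65,0]]]'

```text
clock: 24.45
tcp_pos: [0.5317, -0.1562, 0.1759]
orientation: [0.002, 0.028, 0.994, 0.104]
wrist_force: [0.0, 0.1, -0.0]
finger_gap: 0.0237
```

```bash
python3 bar.py; python3 tilt.py; ls -t pics|head -3
```

```text
24.45 [ 0.53165724 -0.15619377  0.17594815] [ 0.0353243   0.11867126 -0.03251523] 0.023714165446025337 11.927467456185127
bar y,z [[-0.007503159166724806, -0.027476453458605447], [0.0019970468194812773, -0.024954043236558608], [0.011618586490854454, -0.002590902568340876]] 5524
24.5 [ 0.5316329  -0.15535943  0.17617505] 0.023405140524711758 [-0.18237391  2.47287697 -0.57976192] [-0.53  0.36 -0.05  1.27  0.18 -0.48]
tool tilt 11.919750790412897
side line n 5096 angle from vertical(back +) 11.2 ends [0.002 0.023] [0.091 0.477]
side line n 1941 angle from vertical(back +) 6.5 ends [0.047 0.216] [0.092 0.613]
side line n 1575 angle from vertical(back +) -77.4 ends [0.031 0.147] [-0.028  0.158]
top line n 2642 angle from vertical(back +) 13.3 ends [-0.082  0.017] [0.038 0.536]
top line n 1214 angle from vertical(back +) 13.7 ends [-0.081  0.016] [0.046 0.533]
top line n 947 angle from vertical(back +) 5.8 ends [-0.015  0.151] [0.025 0.588]
top_24.5.png
side_24.5.png
wb_24.4.png
```

Call:
send_rows --deltas '[[[0.01,0.15,0,-0.5,0.03,0],[0.02,0.31,-0.01,-1,0.05,0],[0.03,0.46,-0.01,-1.5,0.08,0],[0.03,0.61,-0.01,-2,0.11,0],[0.04,0.77,-0.02,-2.5,0.13,0],[0.05,0.92,-0.03,-3,0.16,0],[0.06,1.07,-0.04,-3.5,0.19,0],[0.07,1.22,-0.05,-4,0.22,0],[0.07,1.37,-0.06,-4.5,0.24,0]]]'

```text
clock: 25.5
tcp_pos: [0.5326, -0.1431, 0.1755]
orientation: [0.002, 0.029, 0.997, 0.065]
wrist_force: [-0.7, -1.5, 0.7]
finger_gap: 0.0232
```

```bash
python3 bar.py; python3 tilt.py; ls -t pics|head -3
```

```text
25.5 [ 0.53255834 -0.14312507  0.17554137] [-0.73375894 -1.49000785  0.72156858] 0.023164144692506487 7.414592739241687
bar y,z [[-0.011073078720757822, -0.029268430372844188], [-0.0013004539464933683, -0.0269285795561399], [0.008115715612401935, -0.005538641324973747]] 5358
25.55 [ 0.53249079 -0.14260303  0.17557792] 0.0235227512359554 [-0.25911366 -0.13675624  1.03190307] [-0.47  0.32 -0.09  1.22  0.12 -0.42]
tool tilt 7.425492628035826
side line n 5787 angle from vertical(back +) 6.6 ends [0.002 0.022] [0.072 0.611]
side line n 3488 angle from vertical(back +) 5.0 ends [0.015 0.097] [0.062 0.61 ]
side line n 2471 angle from vertical(back +) 5.4 ends [0.    0.021] [0.058 0.61 ]
top line n 2415 angle from vertical(back +) 9.1 ends [-0.081  0.015] [-0.     0.537]
top line n 1484 angle from vertical(back +) -1.6 ends [-0.02   0.151] [-0.034  0.672]
top line n 1244 angle from vertical(back +) -1.8 ends [-0.012  0.151] [-0.031  0.67 ]
top_25.6.png
side_25.6.png
wb_25.5.png
```

Call:
send_rows --deltas '[[[0,-0.07,0,0,0,0],[0,-0.14,0,0,0,0],[0,-0.14,0,0,0,0]]]'

```text
clock: 25.95
tcp_pos: [0.5322, -0.1443, 0.175]
orientation: [0.001, 0.029, 0.997, 0.066]
wrist_force: [0.7, -0.5, -0.7]
finger_gap: 0.0234
```

```bash
python3 bar.py
```

```text
25.95 [ 0.53223518 -0.14432352  0.17501144] [ 0.69779525 -0.5217571  -0.70342585] 0.023415357766938157 7.524643017472229
bar y,z [[-0.010971442472101689, -0.029397904784965612], [-0.0013128450563045194, -0.026985982693634964], [0.008117086145784535, -0.00479096868207461]] 5441
```

Call:
send_rows --deltas '[[[0,0,0,0,0,0],[0,0,0,0,0,0],[0,0,0,0,0,0],[0,0,0,0,0,0],[0,0,0,0,0,0],[0,0,0,0,0,0]]]' --jaw 0.5

```text
clock: 26.6
tcp_pos: [0.5324, -0.1442, 0.1754]
orientation: [0.001, 0.029, 0.997, 0.066]
wrist_force: [-0.0, 0.2, -0.6]
finger_gap: 0.064
```

```bash
python3 bar.py; python3 - <<'E'
from h import *
s,M=tool();print(M.round(3))
p=read_camera('side'); save(p,'s9'); p=read_camera('top'); save(p,'t9')
E
```

```text
26.6 [ 0.53237706 -0.14415836  0.17536712] [-0.00578229  0.18460725 -0.6319833 ] 0.06399763642165898 7.506417284667286
bar y,z [[-0.01333241074059903, -0.02865419627004673], [-0.0037743619881538014, -0.026228308193239725], [0.005615013831405392, -0.00375340612755874]] 5585
[[-0.998  0.057  0.006]
 [ 0.057  0.99   0.131]
 [ 0.001  0.131 -0.991]]
```

View pics/s9.png

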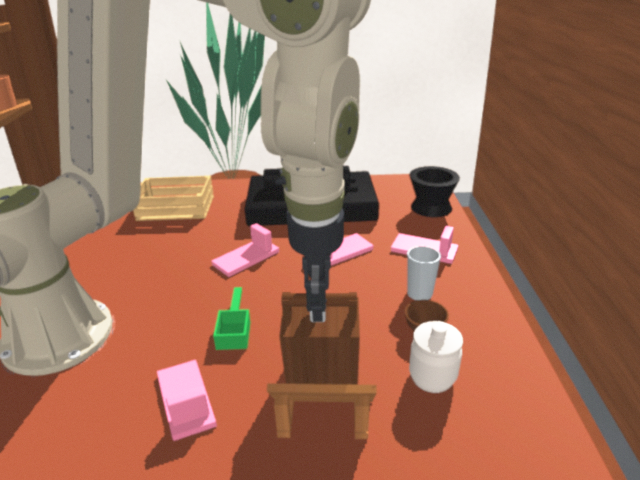

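Call:
send_rows --deltas '[[[0,-0.2,1.5,0,0,0],[0,-0.5,4,0,0,0],[-0.05,-0.9,7,0,0,0],[-0.05,-1.3,10,0,0,0],[-0.05,-1.3,13,0,0,0],[-0.05,-1.3,13,0,0,0]]]'

```text
clock: 27.35
tcp_pos: [0.5334, -0.1581, 0.3098]
orientation: [0.005, 0.028, 0.998, 0.064]
wrist_force: [-0.3, 0.3, 0.7]
finger_gap: 0.0642
```

```bash
python3 - <<'E'
from h import *
s,M=tool(); print(s['clock'],s['tcp_pos'],s['wrist_force'])
p=wcam(); save(p,'w10'); A=cloud(p)
D=A[(A[:,2]>.009)&(A[:,2]<.016)&(A[:,1]>-.07)&(A[:,1]<.03)&(abs(A[:,0]-.535)<.06)]; print('flat',rect(D))
G=A[(A[:,2]>.056)&(A[:,2]<.068)&(A[:,1]>-.06)&(A[:,1]<.01)&(abs(A[:,0]-.535)<.05)]; print('grip',rect(G))
F=A[(A[:,2]>.135)&(A[:,2]<.175)&(A[:,1]<-.07)&(A[:,1]>-.21)&(abs(A[:,0]-.53)<.058)];q=F
for _ in range(8):
    a=np.linalg.lstsq(np.c_[q[:,0]-.534,q[:,1]+.14,np.ones(len(q))],q[:,2],rcond=None)[0]; q=F[abs(F[:,2]-np.c_[F[:,0]-.534,F[:,1]+.14,np.ones(len(F))]@a)<.003]
print('top plane',a,len(q),len(F),'tilt',np.degrees(np.arctan(a[1])),rect(q),'y',np.percentile(q[:,1],[1,99]))
p=read_camera('side'); save(p,'s10')
E
python3 tilt.py|grep line
```

```text
27.35 [ 0.53336457 -0.1580587   0.30975064] [-0.29261446  0.33235151  0.65765996]
flat (array([539.2, -32.9]), array([69.4, 70.9]), 86.48)
grip (array([539.5, -23.8]), array([20.3, 60.3]), 86.45)
top plane [0.01039753 0.17264686 0.15571589] 11887 12300 tilt 9.79537457388012 (array([ 531.5, -144.1]), array([ 79.1, 116.8]), 86.74) y [-0.18395873 -0.10390555]
side line n 5092 angle from vertical(back +) 6.4 ends [0.004 0.025] [0.072 0.611]
side line n 3021 angle from vertical(back +) 5.0 ends [0.016 0.089] [0.064 0.611]
side line n 1784 angle from vertical(back +) 5.4 ends [0.002 0.022] [0.06 0.61]
top line n 2525 angle from vertical(back +) 8.0 ends [-0.082  0.015] [0.003 0.621]
top line n 1418 angle from vertical(back +) 8.1 ends [-0.073  0.053] [0.006 0.616]
top line n 926 angle from vertical(back +) -79.3 ends [0.024 0.146] [-0.055  0.163]
```

View pics/w10.png

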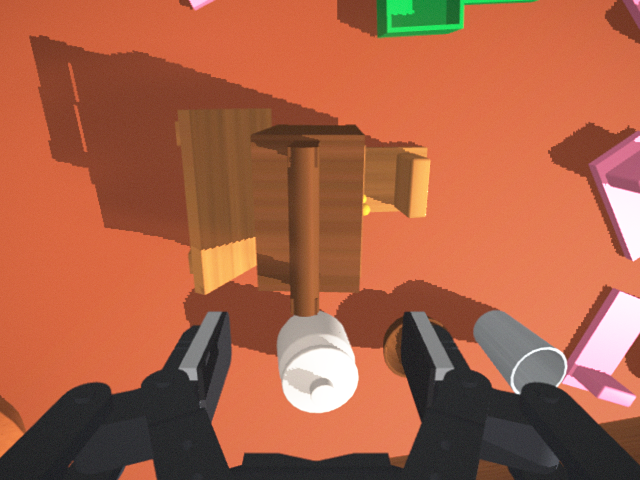

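Call:
send_rows --deltas '[[[0,-3,1,0,0,0],[-2,-6,1,0,0,0],[-4,-10,1,0,0,0],[-6,-14,1,0,0,0],[-8,-18,1,0,0,0],[-10,-21,1,0,0,0],[-10,-21,1,0,0,0],[-10,-21,1,0,0,0]]]'

```text
clock: 28.35
tcp_pos: [0.4311, -0.3674, 0.3138]
orientation: [0.001, 0.03, 0.997, 0.067]
wrist_force: [0.7, 0.2, 0.3]
finger_gap: 0.0639
```

```bash
python3 tilt.py|grep line; python3 - <<'E'
from h import *
p=read_camera('top'); save(p,'t11'); A=cloud(p)
D=A[(A[:,2]>.008)&(A[:,2]<.016)&(A[:,1]>-.07)&(A[:,1]<.03)&(abs(A[:,0]-.535)<.06)]; print('flat',rect(D))
G=A[(A[:,2]>.056)&(A[:,2]<.068)&(A[:,1]>-.06)&(A[:,1]<.01)&(abs(A[:,0]-.535)<.05)]; print('grip',rect(G))
T=A[(A[:,2]>.142)&(A[:,2]<.175)&(A[:,1]<-.09)&(A[:,1]>-.21)&(abs(A[:,0]-.53)<.065)]; print('top',rect(T))
for t in ('roller_center','tumbler','jar','bowl','scoop_center'):
    d=silhouettes(p,t)
    if d: print(t,np.round(np.median(maskpts(p,d[0]['mask']),0),3))
p=read_camera('side'); save(p,'s11')
E
```

```text
side line n 3152 angle from vertical(back +) 9.9 ends [0.002 0.022] [0.026 0.151]
side line n 1792 angle from vertical(back +) -80.1 ends [0.026 0.149] [-0.037  0.157]
side line n 1042 angle from vertical(back +) -38.0 ends [0.08  0.091] [-0.009  0.204]
top line n 1471 angle from vertical(back +) 10.4 ends [-0.085  0.015] [-0.056  0.166]
top line n 979 angle from vertical(back +) -80.3 ends [0.024 0.146] [-0.054  0.159]
top line n 541 angle from vertical(back +) 30.0 ends [0.053 0.069] [0.073 0.101]
flat (array([539.8, -33.5]), array([74.4, 70.6]), 86.72)
grip (array([540.5, -21.5]), array([20. , 59.7]), 86.05)
top (array([ 533. , -141.7]), array([ 86.6, 119.4]), 86.48)
roller_center [0.507 0.523 0.115]
tumbler [0.763 0.104 0.053]
jar [ 0.716 -0.126  0.097]
bowl [ 0.742 -0.018  0.021]
scoop_center [0.363 0.001 0.008]
```

View pics/t11.png

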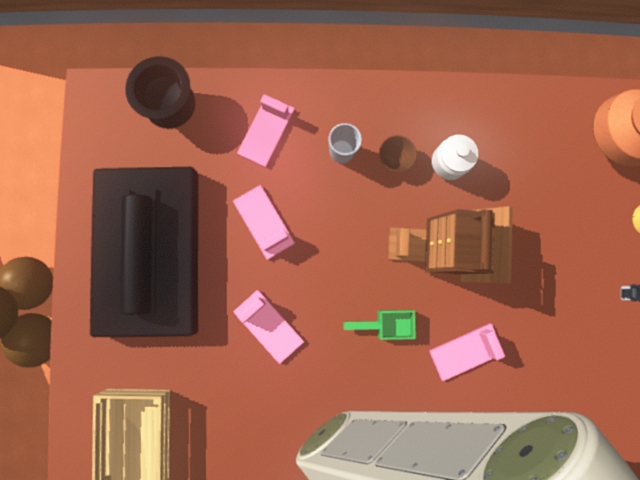

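View pics/s11.png

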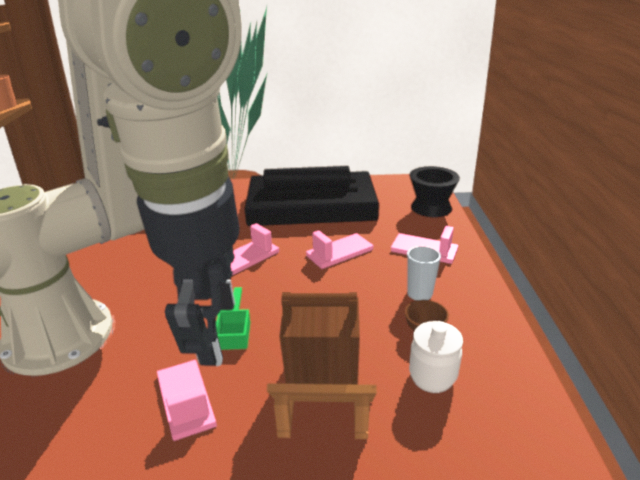

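All the clean tilt fits give about 9.9°. That equals asin(12/70), so the rear edge of the front foot is on the blade and the heel is on the ledge. The bystanders haven't moved. Handing in.

```bash
python3 -c "
from workcell import *
print(hand_in())"
```

```text
the job is handed in; nothing more can be done
None
```

The job is handed in at about 29 s on the clock: the chest is standing with its front on the wooden blade and the arm is clear.

**What I did**
- I straddled the carrying bar loosely, tipped the chest back onto the rest and released it.
- I gripped the wooden blade, squared it to the chest and slid it in until it met the rear foot. The sliding force rose there from about 4 N to 9 N.
- I then straddled the bar again and let the chest's front down slowly onto the blade.

**Last checks**
- **Chest:** it leans back 9.7–10.4° in the side and top views. The task says about 0.15 rad (8.6°). About 9.9° is what I get if the rear edge of the front foot rests on the 12 mm blade with the heel on the ledge.
- **Blade:** its direction is within about 0.5° of the chest's, and it is about 1 mm off centre.
- **Bystanders:** the roller, tumbler, jar, bowl and scoop are where they were, to about 1 mm. The pink look-alikes look unmoved in the picture.

**What did not go perfectly**
- While tipping, I briefly went about 2° too far. The heel crept roughly 4 mm forward, so the chest leaned at about 37° instead of 34°.
- The last push on the blade, at about 9 N, moved it another millimetre, so it may have nudged the chest.
- At the end of the lowering, the rear finger was touching the bar. The bar shifted about 2.5 mm back when the jaws opened, so the heel may have been lifted by about 1 mm just before release.

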